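Post a spent battery pack through the spring flap of the return bin

TASK

On the workshop bench, press down the long rail of the return bin's spring flap with one finger so that the flap swings fully open, and while that finger keeps it open push the spent battery pack along the tray with the other finger until it drops into the bin. Then let the flap spring shut. Do not grip or lift the pack, and leave the other things on the bench where they are.

Things in the scene. Friction and masses are not known exactly. Their poses are not given: they have to be found in the camera images.
- bin: Grey sheet-metal return bin, fixed; 160 mm along x, 169 mm along y, flat top (deck) 170 mm above the bench, clear window on its +x side. Origin on the bench under the edge where feed tray meets drop hole; x is the direction the pack is pushed, z up. Hole in the deck: x 0 to 100, y -54 to +74 mm, shut by the flap. Inside about 150 by 160 mm, floor 6 mm above the bench
- tray_end (a point): Middle of the tray's lane where it meets the hole, on the tray's surface (bin x 0, y -28, z 170 mm; axes as the bin's). The tray is a shelf level with the deck, from its open end at bin x = -150 mm to the hole at x = 0; lane 40 mm wide between two guides 10 mm high, 3 mm thick. Beside it, on the +y side, 60 mm from its middle, only the press rail runs
- hinge (a point): Middle of the flap's axle, which runs along the bin's x, at bin y = 68 mm, 22 mm above the deck. Its two brackets stand 30 mm above the deck at bin x = -8 and 108 mm. The flap, an aluminium plate flush in the deck, swings down into the bin about it; an upright lip on the flap, 10 mm high, at bin x = 5 mm, bars the tray while it is shut
- flap (a joint): Angle of the flap, rad: 0 shut, 1.0 fully open (stop); grows as the rail is pressed down. From 0.7 it is clear of the pack's fall, and at 0.9 the rail is low enough for a finger level with it to push the pack. A spring shuts it as soon as the rail is let go; pressing takes about 5 N at first and 10 N when open
- rail_front (a point): Front end, mid-width on the upper face, of the press rail: a steel channel 250 mm long, 46 mm wide, rims 4 mm high, fixed to the flap; it runs from here along the bin's +x beside the tray. Shut: bin y 37 mm, 50 mm above deck, lane side tilted up 0.48 rad. At 0.9 rad: y 27 mm, 16 mm above deck, lane side down 0.43 rad. It sinks level along x; a pressing finger may slide along it
- pack_center (a point): Centre of the spent battery pack, a black and grey block 52 mm along its x by 34 mm by 36 mm high, about 140 g, lying flat between the guides of the tray with its x roughly along the bin's x
- tape: Roll of paper tape lying on the bench, 96 mm across, 24 mm high; origin at the centre of its underside; leave alone
- cup: Dark steel pencil cup, 72 mm across, 95 mm high; origin at the centre of its underside; leave alone
- glue: White glue bottle, 44 mm across, 110 mm high; origin at the centre of its underside; leave alone
- puck: Wooden sanding block, 70 by 45 by 30 mm; origin at the centre of its underside; leave alone
Not all that is in view belongs to the job. What is meant by the part that bears pack_center is not pink or yellow, and is the smaller of those in its own colour.

How it is judged:
By the outcome, as a careful person would: the job done as asked, in the order asked, and still so for the second after the job is handed in, with the robot touching nothing.
It also fails if it takes over 38 s, if anything falls off the work surface, if the arm or the gripper's body presses on something with over 40 N, if the wrist force passes 120 N, or if a joint passes its speed limit or range.

ROBOT

A 6-joint arm with a two-finger parallel gripper is mounted at the origin on the work surface. World frame = base frame: x ahead of the robot, y to its left, z up, the work surface at z = 0. Lengths are in mm, angles in degrees, forces in N, time in s.
With the tool pointing down it reaches from about 300 to 875 mm from the base axis. Payload 6.4 kg.
Tool frame: the origin (TCP) lies at the very end of the fingers, on their centre line; the grasp point (between the pads) lies 19 mm behind it; z points along the fingers, y is the line along which they close (so a half turn about z gives the same grasp; the last joint's range is limited). The gripper opens to 85 mm and grips with 20 to 120 N. Pads are 22 mm wide; open, the fingers measure 114 mm over their backs; the gripper's body (76 mm by 85 mm) begins 54 mm behind the grasp point. The pads swing forward as they close: fully open they stand 13 mm farther back than shut.
Start: joints at [52.981, 10.359, 92.074, -0, 77.567, -11.82], TCP at [244.802, 520.301, 231.288] pointing down, gripper open.
Joint ranges: [-171.53, 171.53], [-51.25, 118.39], [17.06, 147.69], [-65.23, 245.23], [0, 150.52], [-178.68, 178.68]. Speed limits (degrees/s): [147.25, 147.25, 172.46, 180, 180, 180].

INTERFACE

Orientations are given as [roll, pitch, yaw] about the fixed x, y, z axes, in that order (R = Rz(yaw) Ry(pitch) Rx(roll)).
In Python, from bench import r gives the robot as it stands. The module is installed in compiled form; this text tells all that it offers.
- The arm moves only by the tool step_arm, never from a script. Its argument "steps" is one flat list of numbers, 7 for each row, row after row: the closure, from 0 (fully open) to 1 (shut), then the shift along the tool's x, y, z scaled (see below), then the turn, a rotation vector about the tool's x, y, z scaled (see below). A call has 1 to 5 rows; each row is the pose to reach, as a shift and turn from the pose commanded when the call began, along the tool's axes at that moment; what a row does not reach only later rows make up. The controller multiplies each number of a shift by 60 cm and each number of a turn by 90 degrees. A row lasts 1/8 s, in which the tool goes at most 62.5 mm and 10.7 degrees, less where a joint would pass 70% of its speed; a pose out of reach is approached as far as the arm can. A call with a number of a shift or a turn outside -1 to 1 is refused whole. A call with a gripper value outside its range is refused whole. The fingers move at their own pace and stop on an object; "force" is the grip in N (left out, the last holds). Time passes only in rows, so rows that repeat a pose let the fingers close. It gives the time, the measured TCP pose, the force, the opening and the grip force at its end, in the units of the state.
- r.get_state(): the state, without advancing time (a new reading comes with each control period).
- r.capture(name): name is "scene" or "side" or "wrist"; returns a dict with "image" (420x560x3 uint8, red, green, blue), "camera_matrix" (3x3 intrinsics, pixels), "D" ([k1, k2, p1, p2, k3] as OpenCV has them; the pictures are not rectified), "extrinsics" (4x4, takes a point from camera to world coordinates). Camera axes: x right, y down, z forward; pixel columns grow to the right and rows downward; lengths in mm; the calibration is good to about 2 mm. A picture is of the moment at which its call begins. There is no depth.
- r.hand_in(): hands the job in; it is judged then, once.
The state is a dict: "t": time; "joint_pos": joint angles; "joint_velocities": joint speeds; "joint_torque": joint torques, N m; "position": TCP position; "orientation": TCP orientation; "ft_force": force on the tool from outside, world axes, zero at the start; "moment": the same for the moment, N m; "grip_width": finger opening in mm; "grip_force": force on a finger pad.
Only numpy, scipy, OpenCV 4.12 (cv2) and the standard library are available. Lean on these libraries where they do the work, as an engineer would, in place of code of your own. Each camera call takes 0.05 s, during which the arm holds its last target. There are 200 camera calls.

## Working session

There is one attempt and no reset: what is moved stays moved. The work goes in short steps, Python scripts to look and compute and a tool call to move; the robot and the scene stay as the last step left them, time stands still between calls to the robot, and variables do not carry over. Pictures are saved under pics/ and viewed, at most 10 in all, crops included, and the job is handed in when it is done.

Besides the shell and the picture viewer there is one more tool, called after "Request:" as a command line: name --argument value ..., lists and objects as JSON in quotes. step_arm: Moves the arm, as the interface text tells. Its arguments: {"type":"object","properties":{"steps":{"type":"array","items":{"type":"number"}},"force":{"type":"number"}},"required":["steps"]}

```bash
mkdir -p pics; python3 - <<'E'
from bench import r
import cv2,numpy as np,pickle
s=r.get_state();print(s['t'],s['position'],s['orientation'],s['grip_width'])
d={}
for n in("scene","side","wrist"):
    c=r.capture(n);d[n]=c;cv2.imwrite(f'pics/{n}0.png',c['image'][...,::-1]);print(n,np.round(c['extrinsics'],2).tolist(),c['camera_matrix'][0][0],c['D'])
pickle.dump(d,open('c0.pkl','wb'))
a=np.hstack([cv2.resize(d[n]['image'],(800,600)) for n in("scene",)])
E
```

```text
0.0 [244.46751902 519.82356259 230.36143208] [-1.79899876e+02 -1.94856302e-02  1.54801307e+02] 85.15992200733064
scene [[0.06, 0.72, -0.69, 1240.73], [1.0, -0.04, 0.05, 5.2], [0.0, -0.69, -0.72, 870.82], [0.0, 0.0, 0.0, 1.0]] 503.78918730257516 [-0.06172799  0.          0.          0.          0.        ]
side [[0.77, -0.36, 0.52, 113.45], [-0.63, -0.44, 0.63, -471.28], [0.0, -0.82, -0.57, 657.36], [0.0, 0.0, 0.0, 1.0]] 385.95235346108996 [-0.07127005  0.          0.          0.          0.        ]
wrist [[0.43, 0.86, 0.27, 175.08], [0.9, -0.41, -0.13, 554.17], [-0.0, 0.3, -0.95, 373.89], [0.0, 0.0, 0.0, 1.0]] 342.5551824236208 [-0.03706197  0.          0.          0.          0.        ]
```

View pics/scene0.png

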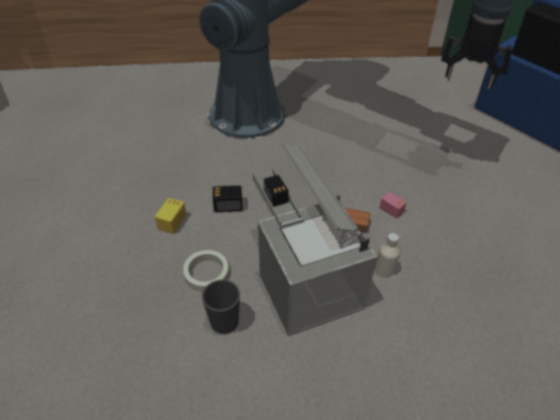

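View pics/side0.png

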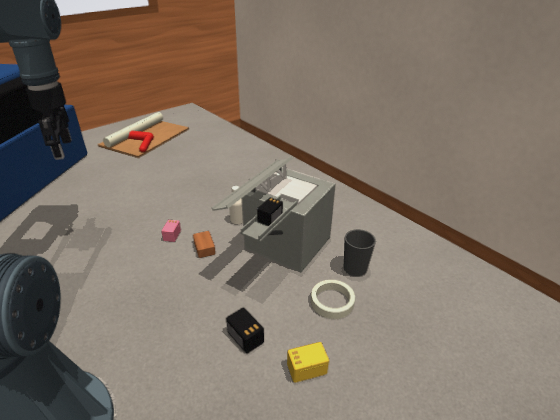

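The scene shows two black blocks: one on the tray at scene (276,190) / side (270,210), and one on the bench at scene (228,198) / side (245,330). There is also a yellow one (171,215) and a pink one (393,205). The one on the tray is the smaller black block and lies between the guides, so it fits. I'll confirm with enlarged crops.

```bash
python3 - <<'E'
import cv2,pickle
d=pickle.load(open('c0.pkl','rb'))
a=d['scene']['image'][140:290,210:400,::-1];cv2.imwrite('pics/sc1.png',cv2.resize(a,None,fx=4,fy=4,interpolation=cv2.INTER_CUBIC))
a=d['side']['image'][150:275,205:345,::-1];cv2.imwrite('pics/si1.png',cv2.resize(a,None,fx=4.8,fy=4.8,interpolation=cv2.INTER_CUBIC))
E
```

```text
(no output)
```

View pics/sc1.png

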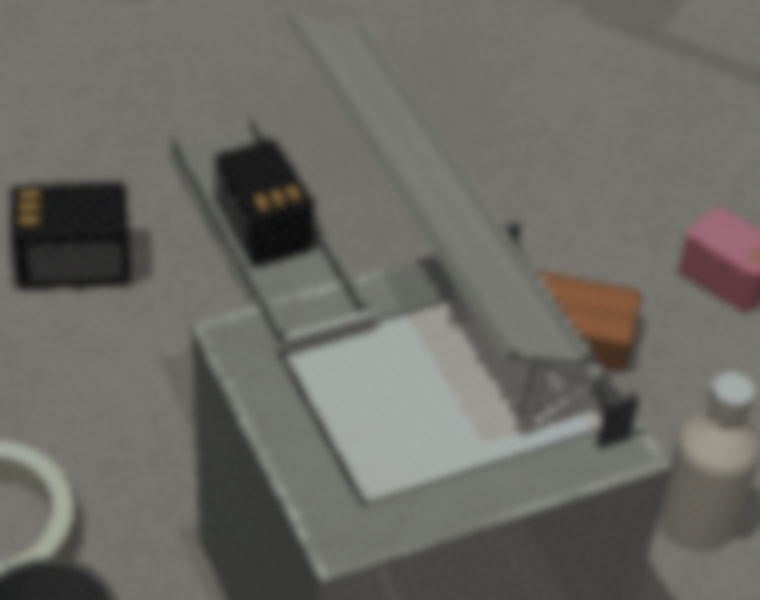

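View pics/si1.png

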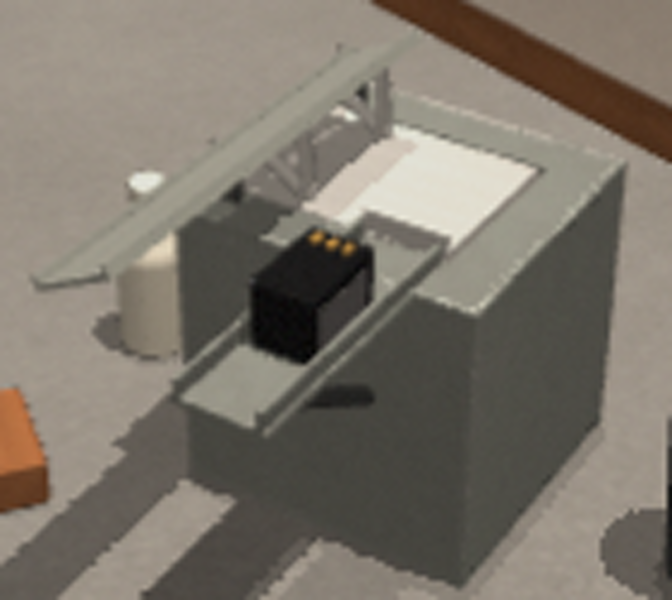

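Tray pack (scene crop 265,200) is smaller than the bench one (70,235), and it has its gold contacts at the +x end. The crops also show the deck corners, hole corners and tray-end guides.

```bash
cat > h.py <<'E'
import cv2,numpy as np
def ray(c,p):
    u=cv2.undistortPoints(np.array([[p]],float),np.array(c['camera_matrix'],float),np.array(c['D'],float))[0,0]
    E=np.array(c['extrinsics']);return E[:3,3],E[:3,:3]@[u[0],u[1],1]
def onz(c,p,z):
    o,d=ray(c,p);return o+d*(z-o[2])/d[2]
def tri(c1,p1,c2,p2):
    o1,d1=ray(c1,p1);o2,d2=ray(c2,p2);s=np.linalg.lstsq(np.c_[d1,-d2],o2-o1,rcond=None)[0]
    a=o1+s[0]*d1;b=o2+s[1]*d2;return (a+b)/2,np.linalg.norm(a-b)
def proj(c,P):
    E=np.linalg.inv(np.array(c['extrinsics']));return cv2.projectPoints(np.array(P,float).reshape(-1,3),cv2.Rodrigues(E[:3,:3])[0],E[:3,3],np.array(c['camera_matrix'],float),np.array(c['D'],float))[0][:,0]
E
python3 - <<'E'
import pickle;from h import *
d=pickle.load(open('c0.pkl','rb'));S,T=d['scene'],d['side']
s=lambda x,y:((x+.5)/4-.5+210,(y+.5)/4-.5+140)
t=lambda x,y:((x+.5)/4.8-.5+205,(y+.5)/4.8-.5+150)
np.set_printoptions(precision=1,suppress=True)
pts={'deck-x-y':(s(196,328),t(474,318),170),'deck+x-y':(s(324,577),t(628,165),170),'deck+x+y':(s(668,465),t(390,93),170),
'hole+x-y':(s(370,500),t(545,170),170),'hole0-y':(s(290,352),None,170),'trayend-y top':(s(175,145),t(263,432),180),'trayend+y top':(s(252,122),t(176,395),180),
'railfront-y':(s(292,15),t(103,283),220),'railfront+y':(s(350,25),t(35,285),220),'pack+x-y top':(s(257,232),t(373,258),206),'pack-x-y top':(s(218,155),t(318,300),206),'pack-x+y top':(s(270,143),t(253,282),206),'pack+x+y top':(s(312,205),None,206),'rail far -y':(s(512,352),t(415,38),220)}
for k,(a,b,z) in pts.items():
    print(k,onz(S,a,z)[:2],onz(T,b,z)[:2] if b else '',*(tri(S,a,T,b) if b else ''))
E
```

```text
deck-x-y [589.4  16.3] [584.9  11.4] [587.6  15.5 167.2] 2.070174786891096
deck+x-y [737.2  64.9] [735.3  59.2] [737.4  63.4 168.4] 3.9648989712536076
deck+x+y [685.5 223.8] [690.4 192.7] [694.9 212.8 168.8] 24.976269451142247
hole+x-y [697.1  88.6] [699.1  82.4] [699.3  86.1 170.1] 5.804142360008872
hole0-y [607.4  59.7] 
trayend-y top [470.4  10.4] [456.   -2.3] [462.2   8.9 171.1] 3.863537968253685
trayend+y top [454.9  50.7] [442.6  39.8] [447.8  50.  172.4] 3.1329529159591787
railfront-y [418.1  73.6] [434.7  77.3] [429.5  71.3 227.1] 4.135915666590681
railfront+y [428.  102.8] [412.1  93.9] [417.6 104.2 211.9] 0.34659309607880867
pack+x-y top [562.8  46.8] [546.3  36.3] [554.6  46.9 197.4] 1.226599919975497
pack-x-y top [507.9  31. ] [508.1  26.9] [508.7  29.7 205.3] 3.205742117568553
pack-x+y top [500.6  57. ] [494.9  54.8] [497.2  57.5 203.3] 0.7585886065999295
pack+x+y top [546.   74.1] 
rail far -y [658.3 152.6] [678.6 160.4] [667.4 149.4 228.9] 2.5921606667427572
```

Bin pose estimate: origin ≈ (587,102.5), yaw ≈ 18.1°. The rail measured 250 mm long at z≈220, and the deck corners came out at z≈168, both as stated. Next I move over the tray behind the pack, with tool y along bin y.

Request:
step_arm --steps '[0.46, 0, 0, -0.07, 0, 0, 0, 0.46, -0.665, -0.522, -0.07, 0, 0, -0.481, 0.46, -0.665, -0.522, -0.07, 0, 0, -0.481, 0.46, -0.665, -0.522, -0.07, 0, 0, -0.481, 0.46, -0.665, -0.522, -0.07, 0, 0, -0.481]' --force 60

```text
t: 0.78
position: [346.8, 319.2, 273.4]
orientation: [-180.0, 0.0, -166.5]
ft_force: [1.0, 1.0, -0.3]
grip_width: 46.1
grip_force: 0.0
```

```bash
cat > go.py <<'E'
import sys,numpy as np
from bench import r
from scipy.spatial.transform import Rotation as R
O=np.array([587,102.5,170.]);YAW=18.1
def B(): return R.from_euler('z',YAW,degrees=True)
def rel(x,y,z):
    s=r.get_state();Rt=R.from_euler('xyz',s['orientation'],degrees=True)
    tgt=O+B().apply([x,y,z]);d=Rt.inv().apply(tgt-s['position'])/600
    G=R.from_euler('xyz',[180,0,180+YAW],degrees=True)
    rv=(Rt.inv()*G).as_rotvec(degrees=True)/90
    print('t',round(s['t'],2),'bin',B().inv().apply(s['position']-O).round(1),'w',round(s['grip_width'],1),'F',np.round(s['ft_force'],1),'ori',np.round(s['orientation'],1))
    print('shift',d.round(4),'turn',rv.round(4))
if __name__=='__main__': rel(*map(float,sys.argv[1:4]))
E
python3 go.py -120 2 100
```

```text
t 0.78 bin [-161.   280.6  103.4] w 46.1 F [ 1.   1.  -0.3] ori [-180.     0.  -166.5]
shift [-0.1053 -0.4574  0.0058] turn [-0.0001  0.     -0.0511]
```

Request:
step_arm --steps '[0.46, -0.105, -0.457, 0, 0, 0, -0.051, 0.46, -0.105, -0.457, 0, 0, 0, -0.051, 0.46, -0.105, -0.457, 0, 0, 0, -0.051, 0.46, -0.105, -0.457, 0, 0, 0, -0.051, 0.46, -0.105, -0.457, 0, 0, 0, -0.051]'

```text
t: 1.4
position: [471.1, 65.3, 273.4]
orientation: [-180.0, -0.0, -162.4]
ft_force: [-1.3, 0.7, 0.4]
grip_width: 46.1
grip_force: 0.0
```

```bash
python3 go.py -120 2 100
```

```text
t 1.4 bin [-121.7    0.7  103.4] w 46.1 F [-1.3  0.7  0.4] ori [-180.    -0.  -162.4]
shift [-0.0028  0.0022  0.0057] turn [-0.0002 -0.0001 -0.0057]
```

```bash
python3 - <<'E'
from bench import r
import cv2,pickle,numpy as np
d={n:r.capture(n) for n in("scene","side","wrist")};pickle.dump(d,open('c1.pkl','wb'))
w=cv2.resize(d['wrist']['image'],(560,420));
a=cv2.resize(d['scene']['image'][130:270,230:390],None,fx=2.5,fy=2.5)[:,:400];b=cv2.resize(d['side']['image'][120:260,205:345],None,fx=2.5,fy=2.5)
t=np.zeros((600,800,3),np.uint8)
t[:250,:400]=a[:250];t[:250,400:750]=b[:250]
w=cv2.resize(d['wrist']['image'],(466,350));t[250:,:466]=w
cv2.imwrite('pics/c1.png',t[...,::-1])
E
```

```text
(no output)
```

View pics/c1.png

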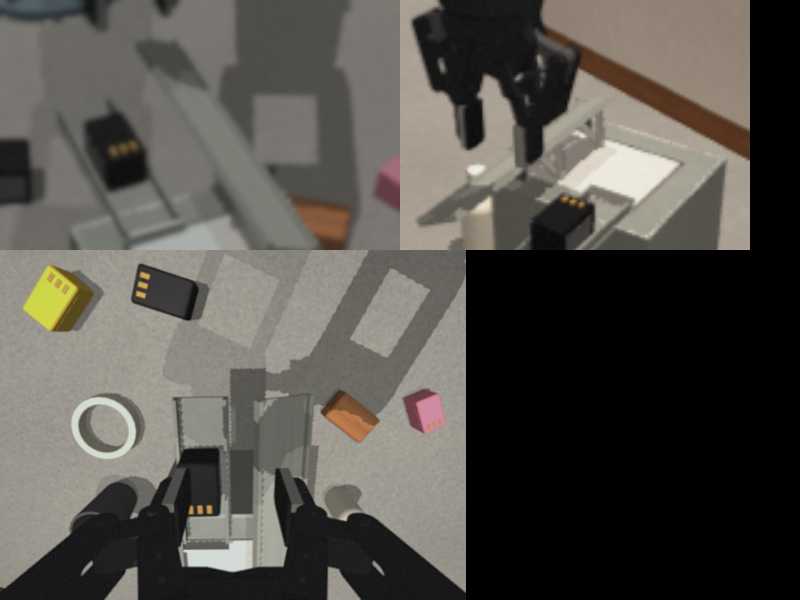

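```bash
python3 - <<'E'
import pickle;from h import *
from go import O,B
d=pickle.load(open('c1.pkl','rb'));W=d['wrist'];k=560/466
np.set_printoptions(precision=1,suppress=True)
print(W['extrinsics'][:3,3], B().inv().apply(W['extrinsics'][:3,3]-O))
for n,p,z in [('tray-y',(176,398),180),('tray+y',(229,398),180),('railL',(255,402),233),('railR',(312,395),211),('pack+x+y top',(219,516),206),('pack-x-y top',(186,449),206),('pack-x+y top',(219,449),206)]:
    P=onz(W,((p[0]+.5)*k-.5,(p[1]-250+.5)*k-.5),z);print(n,P,B().inv().apply(P-O))
# predicted finger tips for mid-open
for y in (-30,30):
  for z in (95,110):
    P=O+B().apply([-121.7,.7+y,z]);print(y,z,proj(W,P)/k+[0,250])
E
```

```text
[397.9  42.9 416.7] [-198.2    2.1  246.7]
tray-y [461.3  12.9 180. ] [-147.3  -46.1   10. ]
tray+y [447.8  55.7 180. ] [-146.8   -1.2   10. ]
railL [434.  70. 233.] [-155.5   16.6   63. ]
railR [420.7 111.5 211. ] [-155.2   60.3   41. ]
pack+x+y top [544.4  77.  206. ] [-48.4 -11.   36. ]
pack-x-y top [492.2  33.9 206. ] [-111.4  -35.7   36. ]
pack-x+y top [484.3  59.  206. ] [-111.2   -9.4   36. ]
-30 95 [[180.5 471.2]]
-30 110 [[175.7 483.8]]
30 95 [[282.2 470.2]]
30 110 [[286.9 482.8]]
```

The wrist view agrees within about 3 mm: lane y≈-26, rail y≈38, pack rear face x≈-97. The left finger is over the lane behind the pack and the right finger is over the rail. Pressing down.

Request:
step_arm --steps '[0.46, 0, 0.002, 0.072, 0, 0, -0.006, 0.46, 0, 0.002, 0.09, 0, 0, -0.006, 0.46, 0, 0.002, 0.106, 0, 0, -0.006, 0.46, 0, 0.002, 0.122, 0, 0, -0.006, 0.46, 0, 0.002, 0.13, 0, 0, -0.006]'

```text
t: 2.17
position: [471.7, 68.5, 198.0]
orientation: [-179.7, 0.2, -161.6]
ft_force: [-0.6, -8.7, 8.9]
grip_width: 46.3
grip_force: 5.1
```

```bash
python3 go.py -122 2 15
```

```text
t 2.17 bin [-120.1    3.5   28. ] w 46.3 F [-0.6 -8.7  8.9] ori [-179.7    0.2 -161.6]
shift [ 0.0032 -0.0024  0.0216] turn [-0.003   0.0021  0.0029]
```

Request:
step_arm --steps '[0.46, 0, 0, 0.006, 0, 0, 0, 0.46, 0, 0, 0.012, 0, 0, 0, 0.46, 0, 0, 0.015, 0, 0, 0]'

```text
t: 2.55
position: [472.1, 67.7, 189.4]
orientation: [-179.6, 0.2, -161.6]
ft_force: [-0.1, -9.4, 9.5]
grip_width: 45.9
grip_force: 5.7
```

```bash
python3 go.py -122 2 15; python3 - <<'E'
from bench import r
import cv2,pickle,numpy as np
d={n:r.capture(n) for n in("scene","side","wrist")};pickle.dump(d,open('c2.pkl','wb'))
t=np.zeros((600,800,3),np.uint8)
t[:300,:400]=cv2.resize(d['scene']['image'][150:270,230:390],(400,300))
t[:300,400:]=cv2.resize(d['side']['image'][140:260,200:360],(400,300))
t[300:,:400]=cv2.resize(d['wrist']['image'],(400,300))
t[300:,400:]=cv2.resize(d['wrist']['image'][200:410,140:420],(400,300))
cv2.imwrite('pics/c2.png',t[...,::-1])
E
```

```text
t 2.55 bin [-120.1    2.6   19.4] w 45.9 F [-0.1 -9.4  9.5] ori [-179.6    0.2 -161.6]
shift [ 0.0032 -0.0009  0.0074] turn [-0.004   0.0022  0.0028]
```

View pics/c2.png

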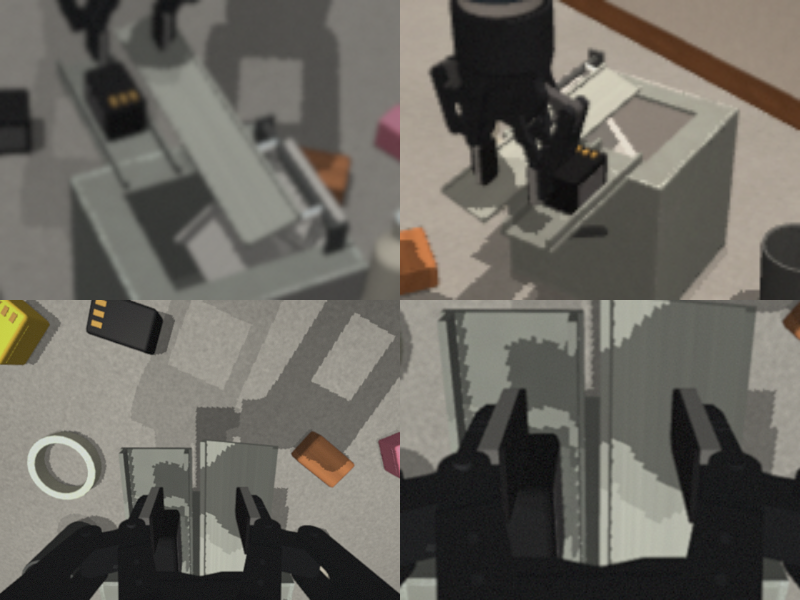

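The rail is pressed down and the hole is mostly open. The left finger stands behind the pack (side view, about 535,190). Pressing further until it meets the stop.

Request:
step_arm --steps '[0.46, 0, 0, 0.006, 0, 0, 0, 0.46, 0, 0, 0.008, 0, 0, 0, 0.46, 0, 0, 0.008, 0, 0, 0]'

```text
t: 3.08
position: [472.0, 67.9, 184.6]
orientation: [-179.7, 0.2, -161.6]
ft_force: [-0.4, -9.8, 8.3]
grip_width: 46.3
grip_force: 5.7
```

```bash
python3 go.py -122 2 15
```

```text
t 3.08 bin [-120.1    2.8   14.6] w 46.3 F [-0.4 -9.8  8.3] ori [-179.7    0.2 -161.6]
shift [ 0.0032 -0.0014 -0.0007] turn [-0.0036  0.0022  0.0028]
```

Request:
step_arm --steps '[0.46, 0, 0, 0.004, 0, 0, 0, 0.46, 0, 0, 0.006, 0, 0, 0, 0.46, 0, 0, 0.006, 0, 0, 0]'

```text
t: 3.45
position: [472.0, 68.2, 181.8]
orientation: [-179.7, 0.2, -161.6]
ft_force: [-3.9, -8.2, 14.1]
grip_width: 46.0
grip_force: 8.1
```

```bash
python3 go.py -122 2 15;  python3 - <<'E'
from bench import r
import cv2,pickle,numpy as np
d={n:r.capture(n) for n in("scene","side","wrist")};pickle.dump(d,open('c3.pkl','wb'))
t=np.zeros((600,800,3),np.uint8)
t[:300,:400]=cv2.resize(d['scene']['image'][150:270,230:390],(400,300))
t[:300,400:]=cv2.resize(d['side']['image'][160:250,205:325],(400,300))
t[300:,:400]=cv2.resize(d['wrist']['image'],(400,300))
t[300:,400:]=cv2.resize(d['wrist']['image'][200:410,140:420],(400,300))
cv2.imwrite('pics/c3.png',t[...,::-1])
E
```

```text
t 3.45 bin [-120.     3.1   11.8] w 46.0 F [-3.9 -8.2 14.1] ori [-179.7    0.2 -161.6]
shift [ 0.0033 -0.0019 -0.0053] turn [-0.0033  0.0022  0.003 ]
```

View pics/c3.png

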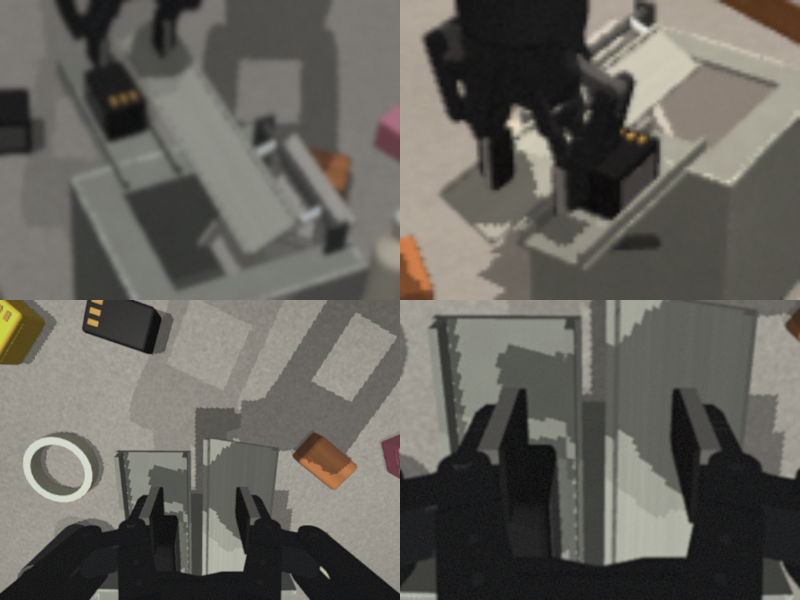

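Force jumped to 14 N and the hole is wide open, so the flap is at its stop. The left finger is in the lane behind the pack. Pushing along the lane.

Request:
step_arm --steps '[0.46, -0.02, 0, 0, 0, 0, 0, 0.46, -0.04, 0, 0, 0, 0, 0, 0.46, -0.06, 0, 0, 0, 0, 0, 0.46, -0.075, 0, 0, 0, 0, 0, 0.46, -0.09, 0, 0, 0, 0, 0]'

```text
t: 4.22
position: [522.2, 84.4, 181.6]
orientation: [-179.7, -0.0, -161.6]
ft_force: [-8.6, -12.2, 17.2]
grip_width: 46.1
grip_force: 9.9
```

```bash
python3 go.py -5 2 12
```

```text
t 4.22 bin [-67.2   3.   11.6] w 46.1 F [ -8.6 -12.2  17.2] ori [-179.7   -0.  -161.6]
shift [-0.1037 -0.0021 -0.0006] turn [-0.0036 -0.0001  0.0031]
```

Request:
step_arm --steps '[0.46, -0.02, 0, 0, 0, 0, 0, 0.46, -0.04, 0, 0, 0, 0, 0, 0.46, -0.06, 0, 0, 0, 0, 0, 0.46, -0.08, 0, 0, 0, 0, 0, 0.46, -0.09, 0, 0, 0, 0, 0]'

```text
t: 4.85
position: [573.7, 101.5, 181.8]
orientation: [-179.7, 0.0, -161.6]
ft_force: [-7.8, -12.6, 16.2]
grip_width: 45.9
grip_force: 9.1
```

```bash
python3 go.py -5 2 12;  python3 - <<'E'
from bench import r
import cv2,pickle,numpy as np
d={n:r.capture(n) for n in("scene","side","wrist")};pickle.dump(d,open('c4.pkl','wb'))
t=np.zeros((600,800,3),np.uint8)
t[:,:400]=cv2.resize(d['scene']['image'][150:330,260:380],(400,600))
t[:300,400:]=cv2.resize(d['side']['image'][150:255,215:355],(400,300))
t[300:,400:]=cv2.resize(d['wrist']['image'],(400,300))
cv2.imwrite('pics/c4.png',t[...,::-1])
E
```

```text
t 4.85 bin [-12.9   3.2  11.8] w 45.9 F [ -7.8 -12.6  16.2] ori [-179.7    0.  -161.6]
shift [-0.0132 -0.0021 -0.0003] turn [-0.0034  0.0004  0.0029]
```

View pics/c4.png

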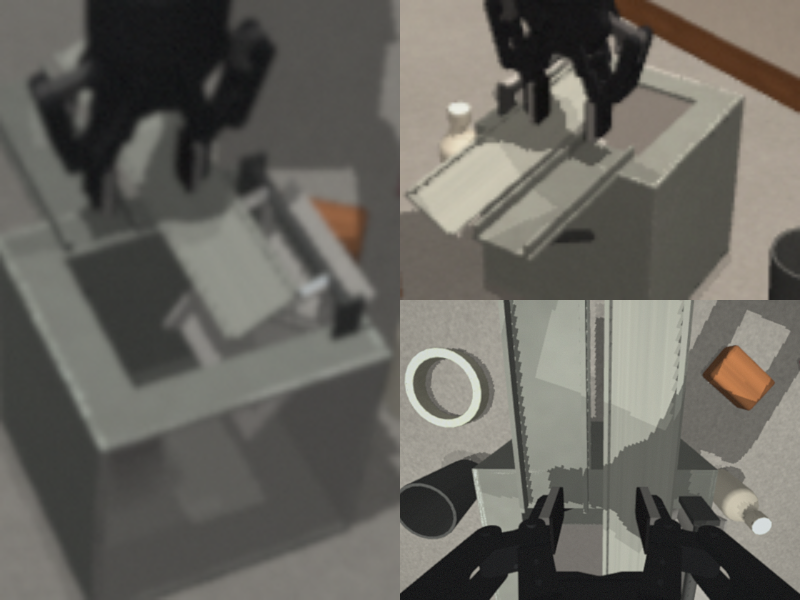

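The tray is empty in all three views and the pack has gone over the edge. Before releasing the flap, I'll check that it lies in the bin.

Request:
step_arm --steps '[0.46, -0.005, 0, 0, 0, 0, 0, 0.46, -0.005, 0, 0, 0, 0, 0, 0.46, -0.005, 0, 0, 0, 0, 0]'

```text
t: 5.38
position: [576.6, 102.5, 181.9]
orientation: [-179.7, 0.1, -161.7]
ft_force: [-5.8, -11.2, 13.1]
grip_width: 46.2
grip_force: 8.0
```

```bash
python3 go.py -5 2 12;  python3 - <<'E'
from bench import r
import cv2,numpy as np
c=r.capture('scene')['image'][190:330,250:385]
o=(255*np.clip(c/130.,0,1)**.6).astype(np.uint8)
cv2.imwrite('pics/c5.png',cv2.resize(o,None,fx=4.2,fy=4.2,interpolation=cv2.INTER_CUBIC)[...,::-1])
E
```

```text
t 5.38 bin [-9.9  3.2 11.9] w 46.2 F [ -5.8 -11.2  13.1] ori [-1.797e+02  1.000e-01 -1.617e+02]
shift [-0.0081 -0.002  -0.0002] turn [-0.0034  0.0012  0.0028]
```

View pics/c5.png

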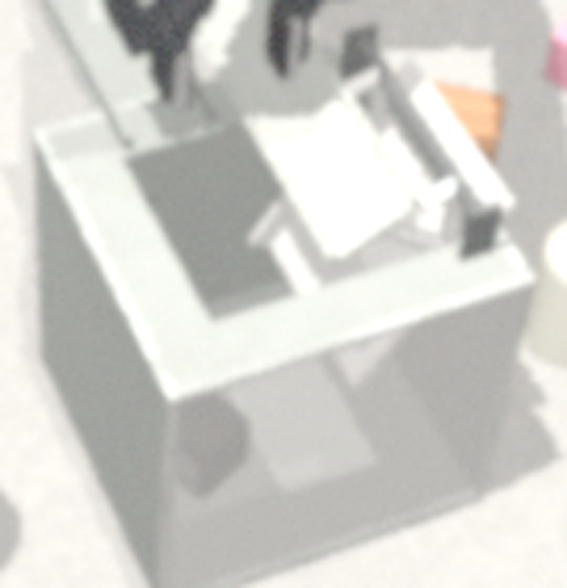

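A dark block shows through the window inside the bin (212,445), and the tray is empty, so the pack has dropped. Now raising the fingers straight up so the flap springs shut.

Request:
step_arm --steps '[0.46, 0.005, 0, -0.015, 0, 0, 0, 0.46, 0.01, 0, -0.04, 0, 0, 0, 0.46, 0.01, 0, -0.07, 0, 0, 0, 0.46, 0.01, 0, -0.11, 0, 0, 0, 0.46, 0.01, 0, -0.18, 0, 0, 0]'

```text
t: 6.05
position: [568.3, 102.8, 285.8]
orientation: [179.9, -0.2, -161.7]
ft_force: [-0.0, -0.1, 0.2]
grip_width: 46.5
grip_force: 0.0
```

Request:
step_arm --steps '[0.46, 0, 0, -0.1, 0, 0, 0, 0.46, 0.1, 0, -0.1, 0, 0, 0, 0.46, 0.2, 0, -0.1, 0, 0, 0, 0.46, 0.2, 0, -0.1, 0, 0, 0, 0.46, 0.2, 0, -0.1, 0, 0, 0]'

```text
t: 6.68
position: [456.1, 64.9, 347.1]
orientation: [-180.0, 0.1, -161.7]
ft_force: [-0.4, -0.9, -0.2]
grip_width: 46.2
grip_force: 0.0
```

```bash
python3 go.py -5 2 12;  python3 - <<'E'
from bench import r
import cv2,numpy as np
a=r.capture('scene')['image'];b=r.capture('side')['image']
c=a[190:330,250:385];o=(255*np.clip(c/130.,0,1)**.6).astype(np.uint8)
t=np.zeros((600,800,3),np.uint8)
t[:300,:400]=cv2.resize(a[130:340,140:420],(400,300));t[300:,:400]=cv2.resize(b[120:420,150:],(400,300))[:300]
t[:420,400:]=cv2.resize(o,(400,420))
cv2.imwrite('pics/c6.png',t[...,::-1])
E
```

```text
t 6.67 bin [-136.1    4.9  177.1] w 46.2 F [-0.4 -0.9 -0.2] ori [-1.800e+02  1.000e-01 -1.617e+02]
shift [-0.2181 -0.0054  0.2755] turn [-0.0005  0.001   0.0024]
```

View pics/c6.png

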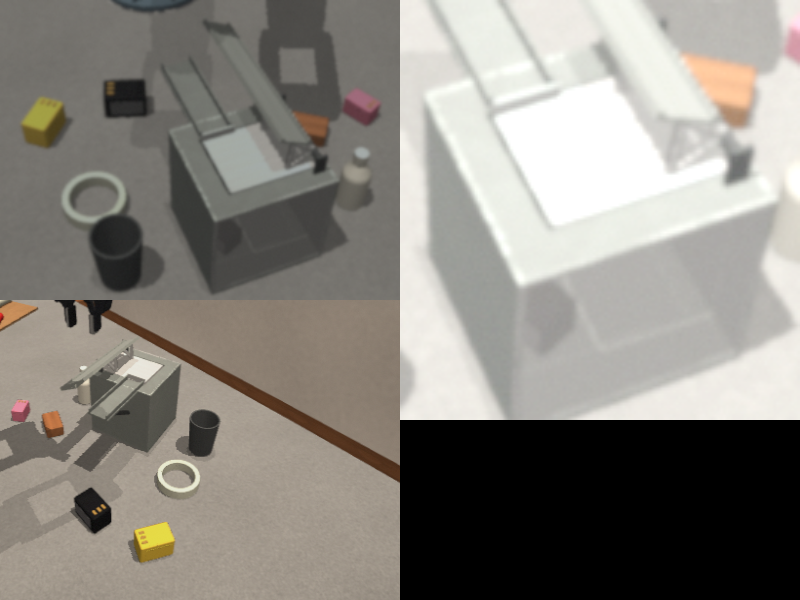

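The flap is shut, the pack is visible in the bin through the window (548,315), the other things are where they were, and the arm is clear. Handing in.

```bash
python3 -c "
from bench import r
print(r.hand_in())"
```

```text
the job is handed in; nothing more can be done
None
```

The job is handed in: I held the flap open against its stop with one finger and pushed the pack into the bin with the other. The flap then sprang shut, with nothing else on the bench moved (about 7 s on the robot's clock); the hand-in gave no verdict.

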